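Push the cuvette box home into the corner stop

ROBOT

A 6-joint arm with a two-finger parallel gripper is mounted at the origin on a cart in front of the work surface, level with it; the furniture and walls round the work are solid. World frame = base frame: x ahead of the robot, y to its left, z up, the work surface at z = 0. Lengths are in m, angles in rad, forces in N, time in s.
With the tool pointing down it reaches from about 0.4 to 0.925 m from the base axis. Payload 12.5 kg.
Tool frame: the origin (TCP) lies at the very end of the fingers, on their centre line; the grasp point (between the pads) lies 19 mm behind it; z points along the fingers, y is the line along which they close (so a half turn about z gives the same grasp; the last joint's range is limited). The gripper opens to 95 mm and grips with 3 to 60 N. Pads are 20 mm wide; open, the fingers measure 119 mm over their backs; the gripper's body (75 mm by 180 mm) begins 59 mm behind the grasp point.
Start: joints at [-1.375, 0.491, 1.559, -0, 1.092, -0.106], TCP at [0.186, -0.597, 0.215] pointing down, gripper open.
Joint ranges: [-3.1, 3.1], [-0.84, 2.19], [0.05, 2.79], [-1.13, 4.28], [0.06, 2.93], [-2.69, 2.69]. Speed limits (rad/s): [2.22, 2.22, 2.79, 3.14, 3.14, 3.14].

INTERFACE

Orientations are given as a unit quaternion [w, x, y, z].
In Python, from rig import bot, viewer gives the robot as it stands.
- The arm moves only by the tool servo_tool, never from a script. Its argument "series" is one flat list of numbers, 5 for each row, row after row: the opening, from 0 (shut) to 1 (fully open), then the shift along the tool's x, y, z in m, then the turn about the tool's z in rad. A call has 1 to 10 rows; each row is the pose to reach, as a shift and turn from the pose commanded when the call began, along the tool's axes at that moment; what a row does not reach only later rows make up. A row lasts 1/12 s, in which the tool goes at most 41.7 mm and 7.16 degrees, less where a joint would pass 70% of its speed; a pose out of reach is approached as far as the arm can. A call with a gripper value outside its range is refused whole. The fingers move at their own pace and stop on an object; "newtons" is the grip in N (left out, the last holds). Time passes only in rows, so rows that repeat a pose let the fingers close. It gives the time, the measured TCP pose, the force, the opening and the grip force at its end, in the units of the state.
- bot.get_state(): the state, without advancing time (a new reading comes with each control period).
- viewer.grab_frame(name): name is "side" or "top" or "wrist"; returns a dict with "frame" (384x512x3 uint8, red, green, blue), "intrinsics" (3x3 intrinsics, pixels), "extrinsics" (4x4, takes a point from world to camera coordinates); the wrist camera has in their place "hand_eye" (4x4, takes a point from camera to tool coordinates, whose origin is the TCP and whose axes are the flange's). Camera axes: x right, y down, z forward; pixel columns grow to the right and rows downward; lengths in m; the calibration is good to about 2 mm. A picture is of the moment at which its call begins: read the wrist's pose just before it. There is no depth.
- bot.finish_job(): hands the job in; it is judged then, once.
The state is a dict: "time": time; "q": joint angles; "dq": joint speeds; "effort": joint torques, N m; "eef_pos": TCP position; "orientation": TCP orientation; "ft_force": force on the tool from outside, world axes, zero at the start; "wrist_torque": the same for the moment, N m; "grip_width": finger opening in m; "gripper_force": force on a finger pad.
Only numpy, scipy, OpenCV 4.12 (cv2) and the standard library are available. Lean on these libraries where they do the work, as an engineer would, in place of code of your own. Each camera call takes 0.05 s, during which the arm holds its last target. There are 200 camera calls.

TASK

Push the white cuvette box with the green band along the worktop, without gripping or lifting it, fully home into the blue corner stop: one long side flush against the long rail and one short end flush against the short rail. Leave it standing there and do not disturb the label roll and the two small containers standing nearby.

Things in the scene. Friction and masses are not known exactly. Their poses are not given: they have to be found in the camera images.
- cuvette_box: Loose closed white flat box of cuvettes with a green band 60 mm wide round its middle, about 0.25 kg, 120 (its x) by 175 (its y) by 67 mm high. Origin: centre of its underside; z up. It stands to the right of the stop, turned up to 0.35 rad from the stop's directions. Either long side may end against the long rail.
- corner_stop: Fixed blue L-shaped stop: two rails 14 mm thick, 22 mm high, at a right angle. Origin: the inner corner, on the worktop. x points away from the robot, through the long rail; y points left, through the short rail. Inner faces at x = 0 (long rail, 150 mm along -y) and y = 0 (short rail, 90 mm along -x). Box fully home: its centre at x = -60, y = -87.5 mm in this frame.
- label_roll: Bystander: roll of blank white labels standing on end, 52 mm across, 31 mm high. Origin: centre of its underside. Behind the long rail, beyond the short rail, or behind the box's path.
- film_can: Bystander: small dark screw-cap container, 26 mm across, 42 mm high. Origin: centre of its underside. In another of these three places.
- pill_vial: Bystander: small white-capped vial, 26 mm across, 50 mm high. Origin: centre of its underside. In the remaining one of these three places.

How it is judged:
By the outcome, as a careful person would: the job done as asked, in the order asked, and still so for the second after the job is handed in, with the robot touching nothing.
It also fails if it takes over 54 s, if anything falls off the work surface, if the arm or the gripper's body presses on something with over 40 N, if the wrist force passes 120 N, or if a joint passes its speed limit or range.

## Working session

There is one attempt and no reset: what is moved stays moved. The work goes in short steps, Python scripts to look and compute and a tool call to move; the robot and the scene stay as the last step left them, time stands still between calls to the robot, and variables do not carry over. Pictures are saved under pics/ and viewed, at most 10 in all, crops included, and the job is handed in when it is done.

Besides the shell and the picture viewer there is one more tool, called by a JSON object that holds its "method" and its "body". servo_tool: Moves the arm, as the interface text tells. Its arguments: {"type":"object","properties":{"series":{"type":"array"},"newtons":{"type":"number"}},"required":["series"]}

```bash
mkdir -p pics; python3 - <<'E'
from rig import bot,viewer
import cv2,numpy as np
s=bot.get_state();print(s['time'],s['eef_pos'],s['orientation'],s['ft_force'],s['grip_width'])
for n in("top","side"):
    f=viewer.grab_frame(n);cv2.imwrite(f"pics/{n}0.png",cv2.resize(f["frame"][:,:,::-1],(800,600),interpolation=cv2.INTER_CUBIC))
    np.savez(f"{n}.npz",K=f["intrinsics"],E=f["extrinsics"]);print(n,f["intrinsics"],f["extrinsics"])
E
```

```text
0.0 [ 0.18575314 -0.59650464  0.21406557] [-5.54928307e-04  9.88635755e-01  1.50329755e-01 -2.80061319e-05] [-0.30244032  0.6172058  -0.15367664] 0.09514787281267026
top [[371.67385789   0.         255.12095116]
 [  0.         371.67385789 182.92237886]
 [  0.           0.           1.        ]] [[ 0.0082076  -0.9999553  -0.00469292  0.06137538]
 [-0.99763173 -0.00786784 -0.06833032  0.54075525]
 [ 0.06829034  0.00524263 -0.99765171  0.849151  ]
 [ 0.          0.          0.          1.        ]]
side [[346.47176933   0.         254.29372692]
 [  0.         346.47176933 186.84928432]
 [  0.           0.           1.        ]] [[ 0.99397296 -0.10842321  0.01619141 -0.54156667]
 [-0.03639023 -0.46565353 -0.88421861  0.07341255]
 [ 0.1034094   0.87830018 -0.46679256  0.78220157]
 [ 0.          0.          0.          1.        ]]
```

View pics/top0.png

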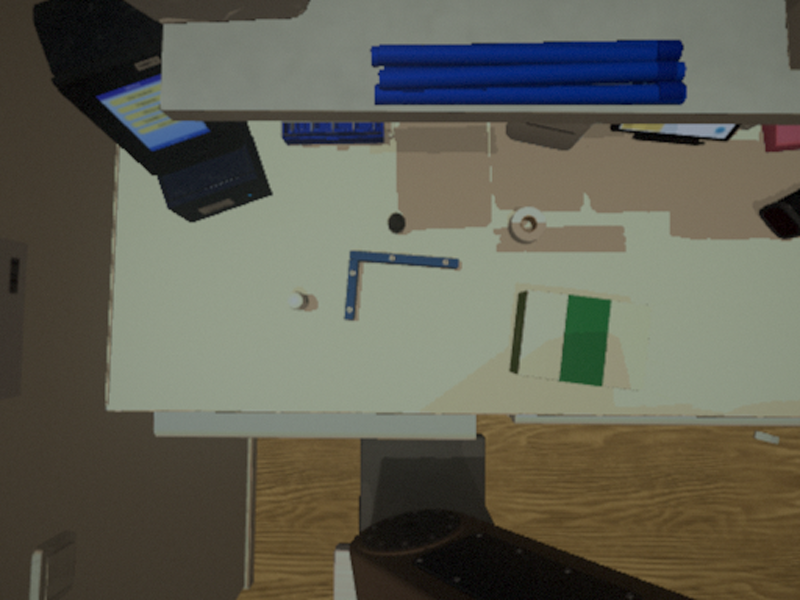

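View pics/side0.png

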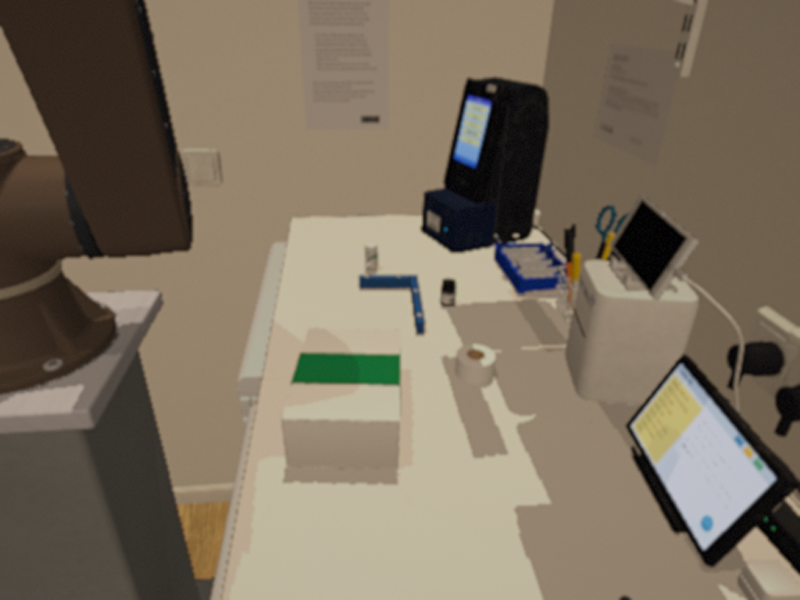

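The top view shows the stop's corner near (355,258), the box around (580,338) and the roll near (527,225). The can is near (397,223) and the vial near (298,300). I'll enlarge it for precise reading.

```bash
python3 - <<'E'
from rig import viewer
import cv2
f=viewer.grab_frame("top")["frame"][:,:,::-1]
c=f[130:255,215:425];c=cv2.convertScaleAbs(c,alpha=1.0)
cv2.imwrite("pics/crop.png",cv2.resize(c,None,fx=3.8,fy=3.8,interpolation=cv2.INTER_CUBIC))
E
```

```text
(no output)
```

View pics/crop.png

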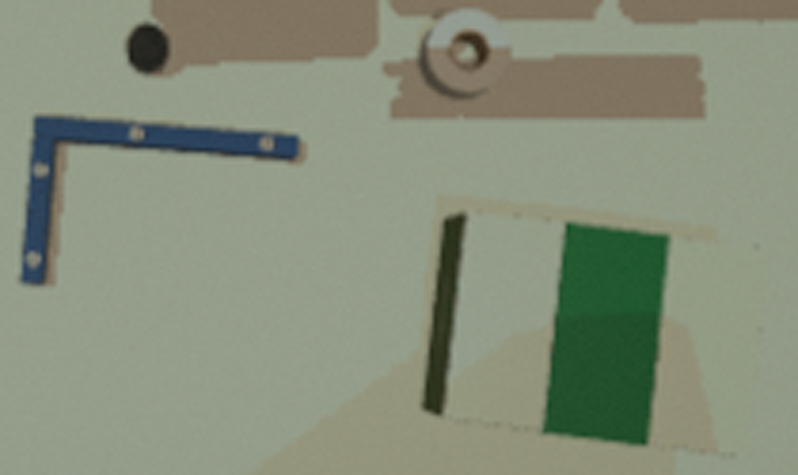

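```bash
cat > h.py <<'E'
import numpy as np
d=np.load("top.npz");K,E=d["K"],d["E"]
def px(u,v,z):
    R,t=E[:3,:3],E[:3,3];c=-R.T@t;r=R.T@np.linalg.inv(K)@[u,v,1]
    return (c+r*(z-c[2])/r[2])[:2]
def cr(x,y,z): return px(215+(x+.5)/3.8-.5,130+(y+.5)/3.8-.5,z)
def proj(p):
    q=K@(E[:3,:3]@p+E[:3,3]);return q[:2]/q[2]
E
python3 - <<'E'
from h import *
np.set_printoptions(precision=4,suppress=True)
for n,x,y,z in [("corner_in",56,139,.022),("corner_out",35,117,.022),("long_out",300,137,.022),("long_in",297,160,.022),("sh_in",46,285,.022),("sh_out",21,282,.022),
 ("boxTLt",467,213,.067),("boxBLt",443,415,.067),("b1",567,222,.067),("b2",669,235,.067),("b3",648,444,.067),("b4",543,432,.067),("boxTLb",445,218,0),("boxBLb",423,410,0),("can",148,48,.042),("roll",469,45,.031)]:
    print(n,cr(x,y,z))
print("vial",px(298*.64,300*.64,.05))
b=np.mean([cr(*p,.067) for p in[(567,222),(669,235),(648,444),(543,432)]],0);print("box",b)
E
```

```text
corner_in [0.5786 0.1261]
corner_out [0.5921 0.1392]
long_out [ 0.581  -0.0236]
long_in [ 0.5668 -0.0218]
sh_in [0.4891 0.1311]
sh_out [0.4908 0.1463]
boxTLt [ 0.5323 -0.1159]
boxBLt [ 0.4161 -0.1014]
b1 [ 0.5275 -0.1737]
b2 [ 0.5205 -0.2325]
b3 [ 0.4006 -0.2185]
b4 [ 0.4069 -0.1586]
boxTLb [ 0.5332 -0.1167]
boxBLb [ 0.4137 -0.1023]
can [0.6319 0.0699]
roll [ 0.6372 -0.1257]
vial [0.5165 0.2102]
box [ 0.4639 -0.1958]
```

{"method": "servo_tool", "body": {"series": [0.75, 0.332, -0.184, 0.09, -1.15, 0.75, 0.332, -0.184, 0.09, -1.15, 0.75, 0.332, -0.184, 0.09, -1.15, 0.75, 0.332, -0.184, 0.09, -1.15, 0.75, 0.332, -0.184, 0.09, -1.15, 0.75, 0.332, -0.184, 0.09, -1.15, 0.75, 0.332, -0.184, 0.09, -1.15, 0.75, 0.332, -0.184, 0.09, -1.15, 0.75, 0.332, -0.184, 0.09, -1.15, 0.75, 0.332, -0.184, 0.09, -1.15]}}

```text
time: 0.98
eef_pos: [0.4501, -0.3187, 0.1234]
orientation: [-0.001, 0.745, 0.668, 0.0]
ft_force: [-0.3, -0.1, -0.5]
grip_width: 0.0717
gripper_force: 0.0
```

{"method": "servo_tool", "body": {"series": [0.75, 0, 0, 0.035, 0, 0.75, 0, 0, 0.07, 0, 0.75, 0, 0, 0.1, 0, 0.75, 0, 0, 0.1, 0, 0.75, 0, 0, 0.1, 0]}}

```text
time: 1.4
eef_pos: [0.4477, -0.322, 0.0239]
orientation: [-0.001, 0.748, 0.664, -0.0]
ft_force: [0.5, 0.0, 0.3]
grip_width: 0.0713
gripper_force: 0.0
```

```bash
python3 - <<'E'
from rig import bot,viewer
import cv2
s=bot.get_state();print(s['time'],s['eef_pos'],s['orientation'],s['ft_force'])
f=viewer.grab_frame("top")["frame"][:,:,::-1]
cv2.imwrite("pics/c2.png",cv2.resize(f[130:270,215:425],None,fx=3.8,fy=3.8,interpolation=cv2.INTER_CUBIC))
E
```

```text
1.4 [ 0.44765995 -0.32201965  0.0239418 ] [-1.49195649e-03  7.47892361e-01  6.63818317e-01 -1.80000406e-04] [0.50409098 0.04368325 0.32818254]
```

View pics/c2.png

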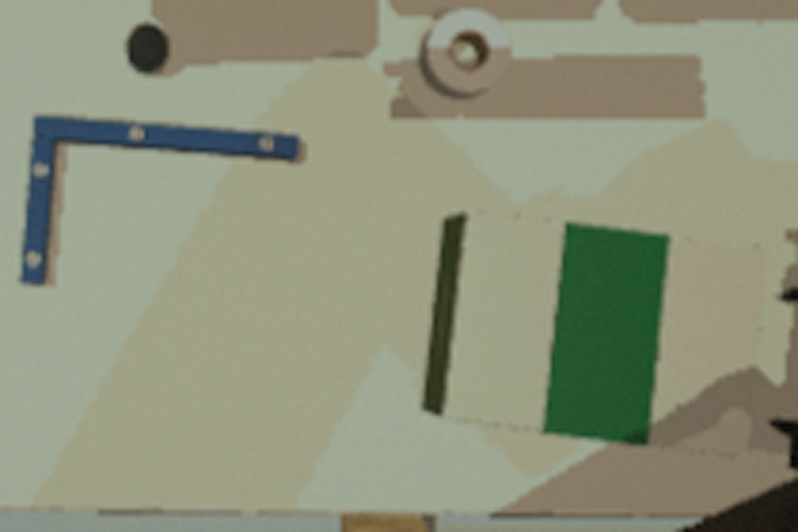

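{"method": "servo_tool", "body": {"series": [0.75, 0.008, 0, 0, 0, 0.75, 0.016, -0.001, 0, 0, 0.75, 0.024, -0.001, 0, 0, 0.75, 0.03, -0.0015, 0, 0, 0.75, 0.036, -0.002, 0, 0, 0.75, 0.043, -0.002, 0, -0.01, 0.75, 0.051, -0.0025, 0, -0.02, 0.75, 0.059, -0.003, 0, -0.03, 0.75, 0.067, -0.0035, 0, -0.04, 0.75, 0.075, -0.0037, 0, -0.05]}}

```text
time: 2.28
eef_pos: [0.4544, -0.248, 0.0257]
orientation: [0.002, 0.731, 0.682, 0.0]
ft_force: [0.1, -6.4, 4.4]
grip_width: 0.0711
gripper_force: 3.1
```

{"method": "servo_tool", "body": {"series": [0.75, 0.008, 0, 0, 0, 0.75, 0.016, 0, 0, 0, 0.75, 0.024, 0, 0, 0, 0.75, 0.032, 0, 0, 0, 0.75, 0.04, 0, 0, 0, 0.75, 0.048, 0, 0, 0, 0.75, 0.056, 0, 0, 0, 0.75, 0.064, 0, 0, 0, 0.75, 0.07, 0, 0, 0, 0.75, 0.074, 0, 0, 0]}}

```text
time: 3.12
eef_pos: [0.4592, -0.1735, 0.0255]
orientation: [0.001, 0.731, 0.683, 0.0]
ft_force: [0.1, -6.2, 5.3]
grip_width: 0.0714
gripper_force: 3.0
```

```bash
python3 - <<'E'
from rig import bot,viewer
import cv2
s=bot.get_state();print(s['time'],s['eef_pos'],s['orientation'],s['ft_force'])
f=viewer.grab_frame("top")["frame"][:,:,::-1]
cv2.imwrite("pics/c3.png",cv2.resize(f[130:270,215:425],None,fx=3.8,fy=3.8,interpolation=cv2.INTER_CUBIC))
E
```

```text
3.1167 [ 0.45919432 -0.17352644  0.02547412] [1.36382352e-03 7.30878521e-01 6.82506154e-01 2.77673436e-04] [ 0.08811392 -6.24474169  5.30146805]
```

View pics/c3.png

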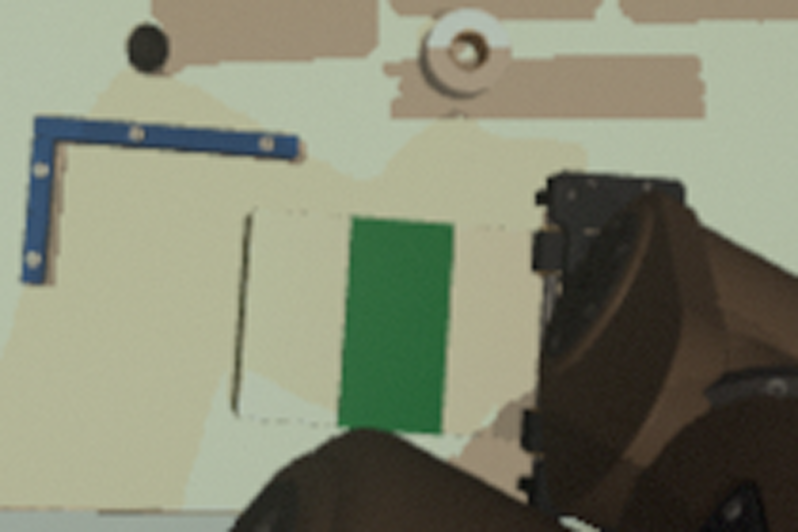

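{"method": "servo_tool", "body": {"series": [0.75, 0.008, 0, 0, 0, 0.75, 0.016, 0, 0, 0, 0.75, 0.024, 0, 0, 0, 0.75, 0.032, 0, 0, 0, 0.75, 0.04, 0, 0, 0, 0.75, 0.048, 0, 0, 0, 0.75, 0.056, 0, 0, 0, 0.75, 0.064, 0, 0, 0, 0.75, 0.072, 0, 0, 0, 0.75, 0.08, 0, 0, 0]}}

```text
time: 4.0
eef_pos: [0.4645, -0.0939, 0.0253]
orientation: [0.001, 0.731, 0.682, 0.0]
ft_force: [-0.8, -7.0, 6.4]
grip_width: 0.0713
gripper_force: 3.4
```

{"method": "servo_tool", "body": {"series": [0.75, 0.006, 0, 0, 0, 0.75, 0.012, 0, 0, 0, 0.75, 0.018, 0, 0, 0, 0.75, 0.023, 0, 0, 0, 0.75, 0.027, 0, 0, 0, 0.75, 0.03, 0, 0, 0, 0.75, 0.03, 0, 0, 0]}}

```text
time: 4.58
eef_pos: [0.4662, -0.0635, 0.025]
orientation: [0.0, 0.731, 0.682, 0.0]
ft_force: [0.6, -0.4, -0.6]
grip_width: 0.0712
gripper_force: 0.0
```

{"method": "servo_tool", "body": {"series": [0.75, -0.03, 0, 0, 0, 0.75, -0.03, 0, -0.04, 0, 0.75, -0.03, 0, -0.08, 0, 0.75, -0.03, 0, -0.12, 0, 0.75, -0.03, 0, -0.12, 0]}}

```text
time: 5.0
eef_pos: [0.4658, -0.0944, 0.1505]
orientation: [0.004, 0.731, 0.682, 0.002]
ft_force: [1.1, 0.5, 0.2]
grip_width: 0.0715
gripper_force: 0.0
```

```bash
python3 - <<'E'
from rig import bot,viewer
import cv2
s=bot.get_state();print(s['time'],s['eef_pos'],s['orientation'],s['ft_force'],s['q'])
f=viewer.grab_frame("top")["frame"][:,:,::-1]
cv2.imwrite("pics/c4.png",cv2.resize(f[130:270,215:425],None,fx=3.8,fy=3.8,interpolation=cv2.INTER_CUBIC))
E
```

```text
5.0 [ 0.46581955 -0.09436472  0.1504762 ] [0.00364967 0.73108225 0.68227667 0.00199087] [1.10674222 0.45126318 0.21568469] [-3.39064815e-01  3.65712936e-01  1.99535648e+00  2.20751694e-04
  7.72209927e-01 -2.70186504e-01]
```

View pics/c4.png

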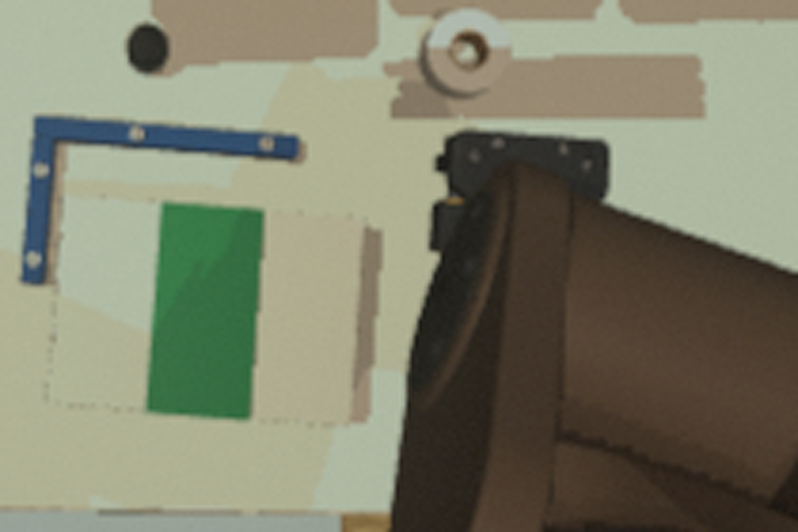

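```bash
cat >> h.py <<'E'
C=np.array([.5786,.1261]);a=-.07
X=np.array([np.cos(a),np.sin(a)]);Y=np.array([-X[1],X[0]])
def st(p): p=np.asarray(p)[:2]-C; return np.array([p@X,p@Y])
def wd(x,y): return C+x*X+y*Y
E
python3 - <<'E'
from h import *
np.set_printoptions(precision=4,suppress=True)
P=[cr(*p,.067) for p in[(163,202),(265,210),(250,418),(148,411)]]
print(st(np.mean(P,0)),[np.arctan2(*(P[i]-P[j])[::-1]) for i,j in((0,3),(1,2))], (P[1]-P[0]))
for p in[(60,195),(47,405)]: print(st(cr(*p,.067)))
print(st([.4662,-.0635]))
b=st(np.mean(P,0))
for xo in(-.06-.01-.025,-.06-.01-.012):
  w=wd(b[0]+xo,b[1]);print(w,np.hypot(*w))
  d=w-[.4658,-.0944];th=1.502;print(d@[np.cos(th),np.sin(th)],d@[np.sin(th),-np.cos(th)])
E
```

```text
[-0.0968 -0.0985] [np.float64(-0.06371129323442339), np.float64(-0.06896270984099796)] [-0.0042 -0.0592]
[-0.0372 -0.0087]
[-0.1584 -0.0113]
[-0.0989 -0.197 ]
[0.3804 0.0412] 0.3826224370161728
0.12943020556547508 -0.09452547340626262
[0.3934 0.0403] 0.3954238568623796
0.12941455781758723 -0.0815254828236512
```

{"method": "servo_tool", "body": {"series": [1, 0.129, -0.085, 0, 1.572, 1, 0.129, -0.085, 0, 1.572, 1, 0.129, -0.085, 0, 1.572, 1, 0.129, -0.085, 0, 1.572, 1, 0.129, -0.085, 0, 1.572, 1, 0.129, -0.085, 0, 1.572, 1, 0.129, -0.085, 0, 1.572, 1, 0.129, -0.085, 0, 1.572, 1, 0.129, -0.085, 0, 1.572, 1, 0.129, -0.085, 0, 1.572]}}

```text
time: 5.88
eef_pos: [0.3872, 0.0409, 0.1438]
orientation: [-0.0, 0.99, 0.14, -0.001]
ft_force: [-0.2, 0.1, 0.4]
grip_width: 0.0949
gripper_force: 0.0
```

{"method": "servo_tool", "body": {"series": [1, 0, 0, 0, 0.325, 1, 0, 0, 0, 0.325, 1, 0, 0, 0, 0.325, 1, 0, 0, 0, 0.325, 1, 0, 0, 0, 0.325]}}

```text
time: 6.3
eef_pos: [0.3875, 0.0408, 0.144]
orientation: [-0.0, 1.0, -0.018, -0.001]
ft_force: [-0.6, 0.6, 0.2]
grip_width: 0.0952
gripper_force: 0.0
```

```bash
python3 - <<'E'
from rig import bot
from h import *
s=bot.get_state();print(s['time'],s['eef_pos'],s['orientation'],s['q'],st(s['eef_pos']))
E
```

```text
6.3 [0.38750181 0.04083043 0.14402203] [-2.85897256e-05  9.99835472e-01 -1.81240441e-02 -7.39323956e-04] [-6.49547355e-02  2.73086913e-01  2.18488703e+00 -1.91269373e-05
  6.85098415e-01  1.54210649e+00] [-0.1846662  -0.09842669]
```

{"method": "servo_tool", "body": {"series": [1, 0, 0, 0.03, 0.034, 1, 0, 0, 0.06, 0.034, 1, 0, 0, 0.06, 0.034]}}

```text
time: 6.55
eef_pos: [0.386, 0.0408, 0.0812]
orientation: [-0.0, 0.999, -0.035, -0.003]
ft_force: [-0.4, -0.7, -0.4]
grip_width: 0.0951
gripper_force: 0.0
```

{"method": "servo_tool", "body": {"series": [1, 0, 0, 0.03, 0, 1, 0, 0, 0.06, 0, 1, 0, 0, 0.06, 0, 1, 0, 0, 0.06, 0]}}

```text
time: 6.88
eef_pos: [0.3875, 0.0407, 0.0247]
orientation: [-0.0, 0.999, -0.036, -0.002]
ft_force: [-0.3, -0.0, -0.6]
grip_width: 0.0952
gripper_force: 0.0
```

```bash
python3 - <<'E'
from rig import bot
from h import *
s=bot.get_state();print(s['time'],s['eef_pos'],s['orientation'],s['q'],st(s['eef_pos']))
E
```

```text
6.8833 [0.38747017 0.04074482 0.0246927 ] [-1.35567585e-05  9.99358219e-01 -3.57771407e-02 -1.77371442e-03] [-6.51365991e-02  5.36716252e-01  2.29342663e+00 -2.48557546e-04
  3.14996477e-01  1.57746586e+00] [-0.18469177 -0.09851431]
```

{"method": "servo_tool", "body": {"series": [1, 0.008, 0, 0, 0, 1, 0.014, 0, 0, 0, 1, 0.019, 0, 0, 0, 1, 0.024, 0, 0, 0, 1, 0.029, 0, 0, 0, 1, 0.034, 0, 0, 0, 1, 0.039, 0, 0, 0, 1, 0.044, 0, 0, 0, 1, 0.048, 0, 0, 0, 1, 0.051, 0, 0, 0]}}

```text
time: 7.72
eef_pos: [0.4391, 0.037, 0.0256]
orientation: [0.0, 0.999, -0.036, 0.0]
ft_force: [-6.4, -0.2, 5.2]
grip_width: 0.0948
gripper_force: 2.9
```

{"method": "servo_tool", "body": {"series": [1, 0.001, 0, 0, 0, 1, 0.002, 0, 0, 0, 1, 0.003, 0, 0, 0]}}

```text
time: 7.97
eef_pos: [0.4402, 0.0369, 0.0254]
orientation: [0.0, 0.999, -0.036, -0.002]
ft_force: [-15.2, 0.2, 13.9]
grip_width: 0.0951
gripper_force: 7.6
```

{"method": "servo_tool", "body": {"series": [1, 0.001, 0, 0, 0, 1, 0.001, 0, 0, 0, 1, 0.001, 0, 0, 0]}}

```text
time: 8.22
eef_pos: [0.4401, 0.0369, 0.0253]
orientation: [-0.0, 0.999, -0.036, -0.003]
ft_force: [-16.3, 0.3, 12.1]
grip_width: 0.0949
gripper_force: 7.7
```

```bash
python3 - <<'E'
from rig import bot,viewer
from h import *
import cv2
s=bot.get_state();print(s['time'],s['eef_pos'],s['ft_force'],s['wrist_torque'],st(s['eef_pos']))
f=viewer.grab_frame("top")["frame"][:,:,::-1]
cv2.imwrite("pics/c5.png",cv2.resize(f[130:270,215:425],None,fx=3.8,fy=3.8,interpolation=cv2.INTER_CUBIC))
E
```

```text
8.2167 [0.44014862 0.03690581 0.02534972] [-16.27525332   0.28663123  12.1156242 ] [0.0348809  2.24300424 0.02693307] [-0.13187382 -0.09865943]
```

View pics/c5.png

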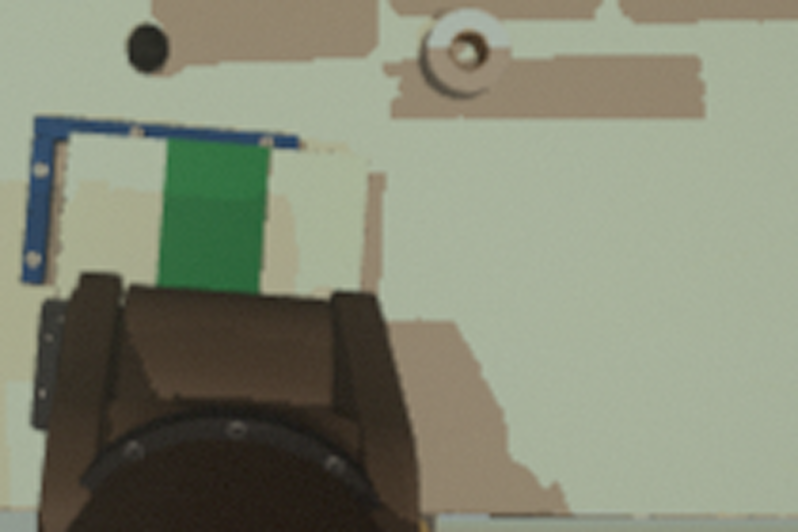

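{"method": "servo_tool", "body": {"series": [1, -0.01, 0, 0, 0, 1, -0.02, 0, 0, 0, 1, -0.02, 0, -0.04, 0, 1, -0.02, 0, -0.08, 0, 1, -0.02, 0, -0.12, 0, 1, -0.02, 0, -0.12, 0]}}

```text
time: 8.77
eef_pos: [0.4253, 0.0381, 0.1507]
orientation: [0.0, 0.999, -0.036, 0.005]
ft_force: [-0.3, 0.4, 1.2]
grip_width: 0.0951
gripper_force: 0.0
```

{"method": "servo_tool", "body": {"series": [0.75, 0.09, 0.127, 0, -1.571, 0.75, 0.09, 0.127, 0, -1.571, 0.75, 0.09, 0.127, 0, -1.571, 0.75, 0.09, 0.127, 0, -1.571, 0.75, 0.09, 0.127, 0, -1.571, 0.75, 0.09, 0.127, 0, -1.571, 0.75, 0.09, 0.127, 0, -1.571, 0.75, 0.09, 0.127, 0, -1.571, 0.75, 0.09, 0.127, 0, -1.571, 0.75, 0.09, 0.127, 0, -1.571]}}

```text
time: 9.6
eef_pos: [0.5035, -0.0952, 0.145]
orientation: [0.001, 0.836, 0.548, 0.0]
ft_force: [-0.8, -0.2, -0.1]
grip_width: 0.0712
gripper_force: 0.0
```

{"method": "servo_tool", "body": {"series": [0.75, 0, 0, 0, -0.323, 0.75, 0, 0, 0, -0.323, 0.75, 0, 0, 0, -0.323, 0.75, 0, 0, 0, -0.323]}}

```text
time: 9.93
eef_pos: [0.5035, -0.0951, 0.145]
orientation: [0.001, 0.738, 0.675, 0.0]
ft_force: [0.2, -0.3, 0.4]
grip_width: 0.0709
gripper_force: 0.0
```

```bash
python3 - <<'E'
from rig import bot,viewer
from h import *
import cv2
s=bot.get_state();print(s['time'],s['eef_pos'],s['orientation'],2*np.arctan2(s['orientation'][2],s['orientation'][1]),st(s['eef_pos']))
f=viewer.grab_frame("top")["frame"][:,:,::-1]
cv2.imwrite("pics/c6.png",cv2.resize(f[130:270,215:425],None,fx=3.8,fy=3.8,interpolation=cv2.INTER_CUBIC))
E
```

```text
9.9333 [ 0.50347704 -0.09509182  0.14497591] [5.75503222e-04 7.38268479e-01 6.74506666e-01 2.82452883e-04] 1.4805929085627736 [-0.0594682  -0.22590444]
```

View pics/c6.png

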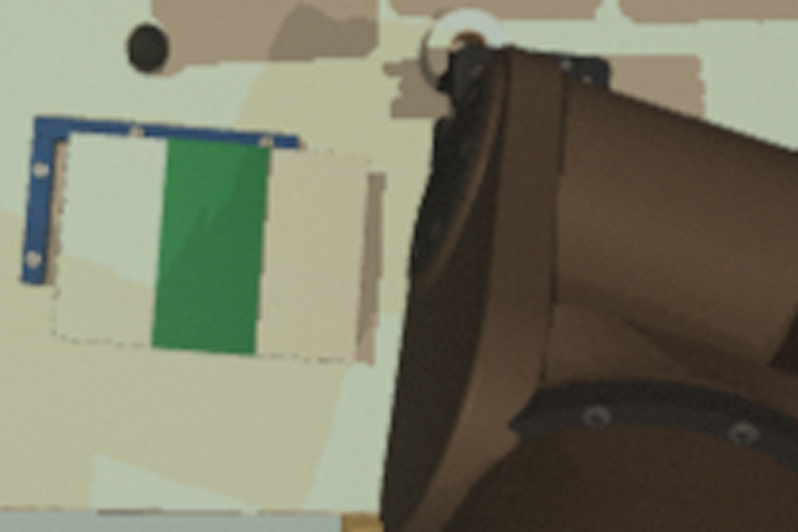

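{"method": "servo_tool", "body": {"series": [0.75, 0, 0, 0.035, -0.02, 0.75, 0, 0, 0.07, -0.02, 0.75, 0, 0, 0.1, -0.02, 0.75, 0, 0, 0.12, -0.02, 0.75, 0, 0, 0.12, -0.02, 0.75, 0, 0, 0.12, -0.02]}}

```text
time: 10.48
eef_pos: [0.5032, -0.0951, 0.0244]
orientation: [-0.001, 0.733, 0.68, -0.0]
ft_force: [0.2, -0.1, 0.3]
grip_width: 0.0712
gripper_force: 0.0
```

{"method": "servo_tool", "body": {"series": [0.75, 0.008, 0, 0, 0, 0.75, 0.016, 0, 0, 0, 0.75, 0.022, 0, 0, 0, 0.75, 0.026, 0, 0, 0, 0.75, 0.029, 0, 0, 0, 0.75, 0.031, 0, 0, 0, 0.75, 0.033, 0, 0, 0, 0.75, 0.035, 0, 0, 0, 0.75, 0.037, 0, 0, 0, 0.75, 0.038, 0, 0, 0]}}

```text
time: 11.32
eef_pos: [0.5066, -0.0577, 0.0255]
orientation: [0.001, 0.732, 0.681, -0.0]
ft_force: [-3.5, -9.9, 8.1]
grip_width: 0.0714
gripper_force: 4.6
```

{"method": "servo_tool", "body": {"series": [0.75, 0.001, 0, 0, 0, 0.75, 0.002, 0, 0, 0, 0.75, 0.003, 0, 0, 0]}}

```text
time: 11.57
eef_pos: [0.5068, -0.0551, 0.0255]
orientation: [0.001, 0.732, 0.681, -0.0]
ft_force: [-3.2, -24.2, 6.0]
grip_width: 0.0713
gripper_force: 12.3
```

{"method": "servo_tool", "body": {"series": [0.75, -0.015, 0, 0, 0, 0.75, -0.03, 0, 0, 0, 0.75, -0.03, 0, -0.04, 0, 0.75, -0.03, 0, -0.08, 0, 0.75, -0.03, 0, -0.12, 0, 0.75, -0.03, 0, -0.12, 0]}}

```text
time: 12.07
eef_pos: [0.5067, -0.0847, 0.1512]
orientation: [0.004, 0.733, 0.681, 0.002]
ft_force: [0.6, 0.1, 0.1]
grip_width: 0.0714
gripper_force: 0.0
```

{"method": "servo_tool", "body": {"series": [1, 0.127, -0.096, 0, 1.571, 1, 0.127, -0.096, 0, 1.571, 1, 0.127, -0.096, 0, 1.571, 1, 0.127, -0.096, 0, 1.571, 1, 0.127, -0.096, 0, 1.571, 1, 0.127, -0.096, 0, 1.571, 1, 0.127, -0.096, 0, 1.571, 1, 0.127, -0.096, 0, 1.571, 1, 0.127, -0.096, 0, 1.571, 1, 0.127, -0.096, 0, 1.571]}}

```text
time: 12.9
eef_pos: [0.4178, 0.0499, 0.1449]
orientation: [0.0, 0.992, 0.13, 0.0]
ft_force: [-0.3, 0.1, -0.7]
grip_width: 0.0949
gripper_force: 0.0
```

{"method": "servo_tool", "body": {"series": [1, 0, 0, 0, 0.323, 1, 0, 0, 0, 0.323, 1, 0, 0, 0, 0.323, 1, 0, 0, 0, 0.323]}}

```text
time: 13.23
eef_pos: [0.4178, 0.0498, 0.1448]
orientation: [0.0, 1.0, -0.03, 0.0]
ft_force: [0.6, -1.1, 0.4]
grip_width: 0.0949
gripper_force: 0.0
```

```bash
python3 - <<'E'
from rig import bot
from h import *
s=bot.get_state();print(s['time'],s['eef_pos'],2*np.arctan2(s['orientation'][2],s['orientation'][1]),st(s['eef_pos']))
E
```

```text
13.2333 [0.41780752 0.04976309 0.14481511] -0.0594453838469649 [-0.15505948 -0.08739625]
```

{"method": "servo_tool", "body": {"series": [1, 0, 0, 0.035, 0.011, 1, 0, 0, 0.07, 0.011, 1, 0, 0, 0.1, 0.011, 1, 0, 0, 0.12, 0.011, 1, 0, 0, 0.12, 0.011, 1, 0, 0, 0.12, 0.011]}}

```text
time: 13.73
eef_pos: [0.4175, 0.0497, 0.0244]
orientation: [0.0, 0.999, -0.033, -0.001]
ft_force: [0.7, -0.2, 0.3]
grip_width: 0.0952
gripper_force: 0.0
```

{"method": "servo_tool", "body": {"series": [1, 0.007, 0, 0, 0, 1, 0.014, 0, 0, 0, 1, 0.018, 0, 0, 0, 1, 0.02, 0, 0, 0, 1, 0.0215, 0, 0, 0, 1, 0.023, 0, 0, 0, 1, 0.024, 0, 0, 0, 1, 0.024, 0, 0, 0]}}

```text
time: 14.4
eef_pos: [0.4411, 0.048, 0.0247]
orientation: [0.0, 0.999, -0.034, -0.001]
ft_force: [-3.9, 1.3, 3.5]
grip_width: 0.0951
gripper_force: 2.0
```

{"method": "servo_tool", "body": {"series": [1, 0.001, 0, 0, 0, 1, 0.002, 0, 0, 0, 1, 0.002, 0, 0, 0]}}

```text
time: 14.65
eef_pos: [0.4411, 0.048, 0.0245]
orientation: [-0.0, 0.999, -0.034, -0.003]
ft_force: [-12.0, 0.2, 10.7]
grip_width: 0.0951
gripper_force: 6.1
```

{"method": "servo_tool", "body": {"series": [1, -0.01, 0, 0, 0, 1, -0.025, 0, 0, 0, 1, -0.025, 0, -0.04, 0, 1, -0.025, 0, -0.08, 0, 1, -0.025, 0, -0.12, 0, 1, -0.025, 0, -0.15, 0, 1, -0.025, 0, -0.15, 0]}}

```text
time: 15.23
eef_pos: [0.4209, 0.0495, 0.1796]
orientation: [0.0, 0.999, -0.033, 0.005]
ft_force: [0.7, -0.2, 0.7]
grip_width: 0.0952
gripper_force: 0.0
```

{"method": "servo_tool", "body": {"series": [1, 0, 0.04, 0, 0, 1, 0, 0.08, 0, 0, 1, 0, 0.12, 0, 0, 1, 0, 0.16, 0, 0, 1, 0, 0.2, 0, 0, 1, 0, 0.24, 0, 0, 1, 0, 0.28, 0, 0, 1, 0, 0.28, 0, 0]}}

```text
time: 15.9
eef_pos: [0.4, -0.2355, 0.1741]
orientation: [0.001, 0.999, -0.036, 0.001]
ft_force: [-0.3, 0.6, 0.3]
grip_width: 0.0953
gripper_force: 0.0
```

```bash
python3 - <<'E'
from rig import bot,viewer
import cv2
s=bot.get_state();print(s['time'],s['eef_pos'],s['ft_force'])
f=viewer.grab_frame("top")["frame"][:,:,::-1]
cv2.imwrite("pics/c7.png",cv2.resize(f[130:255,215:425],None,fx=3.8,fy=3.8,interpolation=cv2.INTER_CUBIC))
E
```

```text
15.9 [ 0.39995336 -0.23554322  0.1740788 ] [-0.28690541  0.55070499  0.26739498]
```

View pics/c7.png

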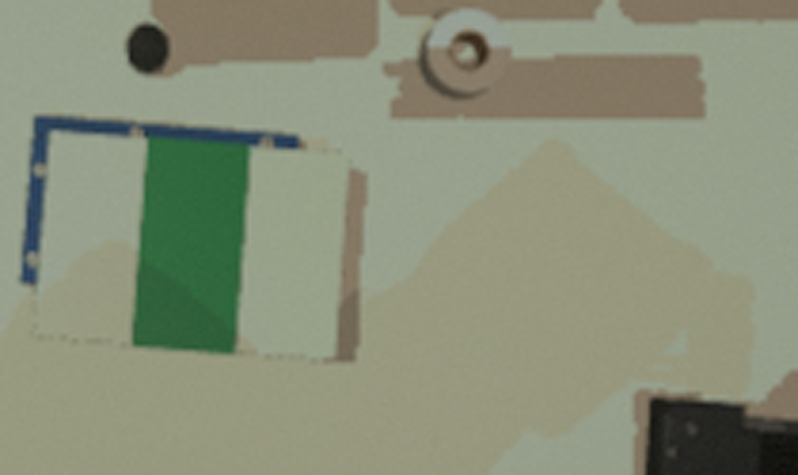

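The box sits in the corner (band corners about (148,138), (250,144), (236,353), (133,346)), and the roll and can have not moved. Next is a numeric check, including whether the vial moved.

```bash
python3 - <<'E'
from h import *
from rig import viewer
import cv2
P=[cr(*p,.067) for p in[(148,138),(250,144),(236,353),(133,346)]]
print(st(np.mean(P,0)),[np.arctan2(*(P[i]-P[j])[::-1]) for i,j in((0,3),(1,2))])
f=viewer.grab_frame("top")["frame"].astype(int);o=cv2.resize(cv2.imread("pics/top0.png"),(512,384),interpolation=cv2.INTER_AREA)[:,:,::-1].astype(int)
for n,(x,y) in dict(vial=(191,192),can=(254,143),roll=(338,144)).items(): print(n,abs(f-o)[y-12:y+13,x-12:x+13].mean())
E
```

```text
[-0.06003797 -0.08718667] [np.float64(-0.06311424522146268), np.float64(-0.06294325642273589)]
vial 3.5258666666666665
can 3.235733333333333
roll 3.12
```

```bash
python3 -c "
from rig import bot;print(bot.finish_job())"
```

```text
the job is handed in; nothing more can be done
None
```

The box was pushed home into the corner stop and the job handed in at about 16 s: its centre measured (-60.0, -87.2) mm in the stop frame against a target of (-60, -87.5), contact was felt on both rails, and the label roll and both containers had not moved.

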